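# Transfer a row of sample vials to the next rack in reverse order

### The job

Move the four sample vials from the grey rack into the orange rack so that their row is reversed: the vial that stood furthest left in the grey rack, seen from the robot, ends furthest right in the orange rack, and so on, one vial in each compartment. Keep the vials upright, stand each on the floor of its compartment, and do not disturb the bottles, the flask or the timer.

Things in the scene. Friction and masses are not known exactly. Their poses are not given: they have to be found in the camera images.
- red_vial: loose glass vial with a red screw cap (pink contents), about 30 g, upright in the grey rack. Body 27 mm in diameter, up to 36 mm above its underside; cap 29 mm in diameter, from 46 mm up to at most 58 mm above the underside. Neighbours stand 54 mm off, centre to centre: grasp the cap from above, across the row. Origin: centre of the underside; z up along the vial.
- blue_vial: loose glass vial with a blue screw cap (pale yellow contents), about 30 g, upright in the grey rack. Body 27 mm in diameter, up to 36 mm above its underside; cap 29 mm in diameter, from 46 mm up to at most 58 mm above the underside. Neighbours stand 54 mm off, centre to centre: grasp the cap from above, across the row. Origin: centre of the underside; z up along the vial.
- white_vial: loose glass vial with a white screw cap (clear, empty), about 30 g, upright in the grey rack. Body 27 mm in diameter, up to 36 mm above its underside; cap 29 mm in diameter, from 46 mm up to at most 58 mm above the underside. Neighbours stand 54 mm off, centre to centre: grasp the cap from above, across the row. Origin: centre of the underside; z up along the vial.
- green_vial: loose glass vial with a green screw cap (clear, empty), about 30 g, upright in the grey rack. Body 27 mm in diameter, up to 36 mm above its underside; cap 29 mm in diameter, from 46 mm up to at most 58 mm above the underside. Neighbours stand 54 mm off, centre to centre: grasp the cap from above, across the row. Origin: centre of the underside; z up along the vial.
- grey_rack: grey plastic rack, fixed, where the vials start: tray 58x220x22 mm plus an 8 mm lug at each end, four square compartments in a row. Origin: centre of underside; y along the row to the robot's left (turned up to 26 degrees), x away from the robot. Compartment centres y = +81, +27, -27, -81 mm, x = 0; inside 50x50 mm, floor 4 mm, wall tops 22 mm above the underside, walls 4 mm thick.
- orange_rack: orange plastic rack, fixed, empty at the start, where the vials go: tray 58x220x22 mm plus an 8 mm lug at each end, four square compartments in a row. Origin: centre of underside; y along the row to the robot's left (turned up to 26 degrees), x away from the robot. Compartment centres y = +81, +27, -27, -81 mm, x = 0; inside 50x50 mm, floor 4 mm, wall tops 22 mm above the underside, walls 4 mm thick.
- red_tag: small fixed red plastic clip, 26 mm wide, on the robot's side wall of the grey rack, before the starting place of the red-capped vial, kept there as a record; not handled. Top 25 mm above the worktop. Origin: on the worktop, under the wall that it is clipped on, at the middle of the clip's width; axes as the rack's.
- blue_tag: small fixed blue plastic clip, 26 mm wide, on the robot's side wall of the grey rack, before the starting place of the blue-capped vial, kept there as a record; not handled. Top 25 mm above the worktop. Origin: on the worktop, under the wall that it is clipped on, at the middle of the clip's width; axes as the rack's.
- white_tag: small fixed white plastic clip, 26 mm wide, on the robot's side wall of the grey rack, before the starting place of the white-capped vial, kept there as a record; not handled. Top 25 mm above the worktop. Origin: on the worktop, under the wall that it is clipped on, at the middle of the clip's width; axes as the rack's.
- green_tag: small fixed green plastic clip, 26 mm wide, on the robot's side wall of the grey rack, before the starting place of the green-capped vial, kept there as a record; not handled. Top 25 mm above the worktop. Origin: on the worktop, under the wall that it is clipped on, at the middle of the clip's width; axes as the rack's.
- timer: bystander, leave alone: white kitchen timer lying face up, 62 x 62 x 19 mm, to the left of the racks. Origin: centre of the underside.
- reagent_amber: bystander, leave alone: amber reagent bottle with black cap, 68 mm in diameter, 158 mm tall, behind the racks. Origin: centre of the underside.
- reagent_clear: bystander, leave alone: clear reagent bottle with black cap, 72 mm in diameter, 175 mm tall, behind the racks. Origin: centre of the underside.
- conical_flask: bystander, leave alone: conical flask with pink contents, 82 mm in diameter, 131 mm tall, behind the racks. Origin: centre of the underside.
Not all that is in view belongs to the job. What is shaped like the white_vial but black or purple is not meant.

How it is judged (in metres and radians):
At the end, for the whole second after the job is handed in: Each vial stands released, upright (within 0.15 rad) and at rest on the floor of the orange rack (underside less than 10 mm above the rack's underside), within 16 mm along and across of the centre of the compartment that mirrors its starting place, which its tag on the grey rack still shows (((y of red_tag in the frame of grey_rack between 0.061 and 0.101 m and y of red_vial in the frame of orange_rack between -0.097 and -0.065 m) or (y of red_tag in the frame of grey_rack between 0.007 and 0.047 m and y of red_vial in the frame of orange_rack between -0.043 and -0.011 m) or (y of red_tag in the frame of grey_rack between -0.047 and -0.007 m and y of red_vial in the frame of orange_rack between 0.011 and 0.043 m) or (y of red_tag in the frame of grey_rack between -0.101 and -0.061 m and y of red_vial in the frame of orange_rack between 0.065 and 0.097 m)) and x of red_vial in the frame of orange_rack between -0.016 and 0.016 m and z of each of red_vial, blue_vial, white_vial, green_vial in the frame of orange_rack below 0.01 m and angle between each of red_vial, blue_vial, white_vial, green_vial's own z axis and vertical below 0.15 rad and linear speed of each of red_vial, blue_vial, white_vial, green_vial below 0.02 m/s and contact force between each of red_vial, blue_vial, white_vial, green_vial and the fingers below 0.05 N and ((y of blue_tag in the frame of grey_rack between 0.061 and 0.101 m and y of blue_vial in the frame of orange_rack between -0.097 and -0.065 m) or (y of blue_tag in the frame of grey_rack between 0.007 and 0.047 m and y of blue_vial in the frame of orange_rack between -0.043 and -0.011 m) or (y of blue_tag in the frame of grey_rack between -0.047 and -0.007 m and y of blue_vial in the frame of orange_rack between 0.011 and 0.043 m) or (y of blue_tag in the frame of grey_rack between -0.101 and -0.061 m and y of blue_vial in the frame of orange_rack between 0.065 and 0.097 m)) and x of blue_vial in the frame of orange_rack between -0.016 and 0.016 m and ((y of white_tag in the frame of grey_rack between 0.061 and 0.101 m and y of white_vial in the frame of orange_rack between -0.097 and -0.065 m) or (y of white_tag in the frame of grey_rack between 0.007 and 0.047 m and y of white_vial in the frame of orange_rack between -0.043 and -0.011 m) or (y of white_tag in the frame of grey_rack between -0.047 and -0.007 m and y of white_vial in the frame of orange_rack between 0.011 and 0.043 m) or (y of white_tag in the frame of grey_rack between -0.101 and -0.061 m and y of white_vial in the frame of orange_rack between 0.065 and 0.097 m)) and x of white_vial in the frame of orange_rack between -0.016 and 0.016 m and ((y of green_tag in the frame of grey_rack between 0.061 and 0.101 m and y of green_vial in the frame of orange_rack between -0.097 and -0.065 m) or (y of green_tag in the frame of grey_rack between 0.007 and 0.047 m and y of green_vial in the frame of orange_rack between -0.043 and -0.011 m) or (y of green_tag in the frame of grey_rack between -0.047 and -0.007 m and y of green_vial in the frame of orange_rack between 0.011 and 0.043 m) or (y of green_tag in the frame of grey_rack between -0.101 and -0.061 m and y of green_vial in the frame of orange_rack between 0.065 and 0.097 m)) and x of green_vial in the frame of orange_rack between -0.016 and 0.016 m); the robot touches nothing.
It fails at once if a vial is tipped over (more than 40 degrees) (angle between any of red_vial, blue_vial, white_vial, green_vial's own z axis and vertical above 0.7 rad).
It fails at once if a bottle, the flask or the timer is shifted by more than 20 mm (distance of any of timer, reagent_amber, reagent_clear, conical_flask from where it was at the start of the episode above 0.02 m).
It also fails if it takes over 96 s, if anything falls off the work surface, if the arm or the gripper's body presses on something with over 40 N, if the wrist force passes 120 N, or if a joint passes its speed limit or range.

### The arm

A 7-joint arm with a two-finger parallel gripper is mounted at the origin on a cart in front of the work surface, level with it; the furniture and walls round the work are solid. World frame = base frame: x ahead of the robot, y to its left, z up, the work surface at z = 0. Lengths are in mm, angles in rad, forces in N, time in s.
With the tool pointing down it reaches from about 425 to 875 mm from the base axis. Payload 4.7 kg.
Tool frame: the origin (TCP) lies midway between the tips of the shut fingers; the grasp point (between the pads) lies 19 mm behind it; z points along the fingers, y is the line along which they close (so a half turn about z gives the same grasp; the last joint's range is limited). The gripper opens to 85 mm and grips with 20 to 120 N. Pads are 22 mm wide; open, the fingers measure 114 mm over their backs; the gripper's body (76 mm by 85 mm) begins 54 mm behind the grasp point. The pads swing forward as they close: fully open they stand 13 mm farther back than shut.
Start: joints at [1.289, 0.321, -0.07, 1.45, 0.023, 1.371, -0.057], TCP at [189.457, -621.799, 198.149] pointing down, gripper open.
Joint ranges: [-2.86, 2.86], [-0.3, 2.09], [-1.38, 1.24], [0.06, 2.45], [-1.56, 4.7], [0.09, 2.05], [-2.69, 2.69]. Speed limits (rad/s): [2.57, 2.57, 3.14, 3.14, 3.14, 3.14, 3.14].

### API

Orientations are given as a rotation vector (axis times angle).
In Python, from cell import manip, vision, job gives the robot as it stands.
- The arm moves only by the tool servo_tool, never from a script. Its argument "rows" is one flat list of numbers, 4 for each row, row after row: the shift along the tool's x, y, z in m, then the turn about the tool's z in rad. A call has 1 to 5 rows; each row shifts and turns the commanded pose from where the row before left it, along the tool's axes as they then stand; what a row does not reach is not made up. A row lasts 1/8 s, in which the tool goes at most 62.5 mm and 10.7 degrees, less where a joint would pass 70% of its speed; a pose out of reach is approached as far as the arm can. A call is refused whole if a number of a shift passes 0.0625 or a number of a turn 0.188, either way. A call with a gripper value outside its range is refused whole. "grip" is the opening, from 0 (shut) to 1 (fully open), set as the call begins (left out, the last holds). The fingers move at their own pace and stop on an object; the grip force is fixed at half the most. Time passes only in rows, so rows that do not move let the fingers close. It gives the time, the measured TCP pose, the force, the opening and the grip force at its end, in the units of the state.
- manip.get_obs(): the state, without advancing time (a new reading comes with each control period).
- vision.get_image(name): name is "scene" or "top"; returns a dict with "frame" (420x560x3 uint8, red, green, blue), "depth" (420x560 float32, mm along the optical axis (not along the pixel's ray), 0 where there is no reading), "K" (3x3 intrinsics, pixels), "view" (4x4, takes a point from world to camera coordinates). Camera axes: x right, y up, looking along -z (the intrinsics and any distortion apply to the point x, -y, -z); pixel columns grow to the right and rows downward; lengths in mm; the calibration is good to about 2 mm. A picture is of the moment at which its call begins.
- job.finish_job(): hands the job in; it is judged then, once.
The state is a dict: "time": time; "joint_pos": joint angles; "qvel": joint speeds; "tau": joint torques, N m; "eef_pos": TCP position; "orientation": TCP orientation; "contact_force": force on the tool from outside, world axes, zero at the start; "wrist_torque": the same for the moment, N m; "grip_width": finger opening in mm; "gripper_force": force on a finger pad.
Only numpy, scipy, OpenCV 4.12 (cv2) and the standard library are available. Lean on these libraries where they do the work, as an engineer would, in place of code of your own. Each camera call takes 0.05 s, during which the arm holds its last target. There are 200 camera calls.

## Working session

There is one attempt and no reset: what is moved stays moved. The work goes in short steps, Python scripts to look and compute and a tool call to move; the robot and the scene stay as the last step left them, time stands still between calls to the robot, and variables do not carry over. Pictures are saved under pics/ and viewed, at most 14 in all, crops included, and the job is handed in when it is done.

Besides the shell and the picture viewer there is one more tool, called after "Call:" as name(argument=value, ...) on one line, values as JSON. servo_tool: Moves the arm, as the interface text tells. Its arguments: {"type":"object","properties":{"rows":{"type":"array","items":{"type":"number"}},"grip":{"type":"number"}},"required":["rows"]}

```bash
mkdir -p pics; ls
python3 - <<'E'
from cell import manip, vision, job
import cv2, numpy as np
o=manip.get_obs(); print(o)
for n in ("top","scene"):
    d=vision.get_image(n); cv2.imwrite(f"pics/{n}0.png",d["frame"][:,:,::-1]); np.savez(f"{n}0.npz",**d); print(n,d["K"],d["view"],[k for k in d])
E
```

```text
pics
{'time': 0.0, 'joint_pos': array([ 1.28912516,  0.32179939, -0.07008726,  1.45166431,  0.02261316,
        1.37078529, -0.05689998]), 'qvel': array([1.16327131e-03, 1.29631023e-03, 1.78807117e-05, 1.75345047e-03,
       7.33746747e-04, 5.99849383e-04, 6.19980877e-04]), 'tau': array([-2.44290432e-04, -4.93582606e+01, -3.82122751e-01, -3.14327896e+01,
        1.29496545e-02,  1.13563036e-02, -1.95384973e-05]), 'eef_pos': array([ 189.23521748, -621.22709354,  197.04427511]), 'orientation': array([-3.10548385e+00, -4.62690003e-01,  6.02025578e-04]), 'contact_force': array([ 0.57087256, -0.02513489, -0.5864902 ]), 'wrist_torque': array([ 0.002026  , -0.01981128,  0.03525245]), 'gripper_force': 0.0, 'grip_width': 85.33822671280114}
top [[442.52516692   0.         284.4135896 ]
 [  0.         442.52516692 208.74838291]
 [  0.           0.           1.        ]] [[ 2.49516366e-02 -9.99666047e-01  6.72387053e-03 -2.10701214e+00]
 [ 9.87293363e-01  2.56975816e-02  1.56816612e-01 -5.88861626e+02]
 [-1.56937030e-01  2.72560163e-03  9.87604850e-01 -1.29067206e+03]
 [ 0.00000000e+00  0.00000000e+00  0.00000000e+00  1.00000000e+00]] ['frame', 'depth', 'K', 'view']
scene [[387.03240935   0.         282.62621041]
 [  0.         387.03240935 208.44528171]
 [  0.           0.           1.        ]] [[-6.94916458e-01 -7.19062776e-01  6.31189301e-03  4.07274369e+02]
 [ 5.57256762e-01 -5.32954758e-01  6.36729241e-01 -3.58345247e+02]
 [-4.54484343e-01  4.45990974e-01  7.71061627e-01 -7.34907436e+02]
 [ 0.00000000e+00  0.00000000e+00  0.00000000e+00  1.00000000e+00]] ['frame', 'depth', 'K', 'view']
```

View pics/top0.png

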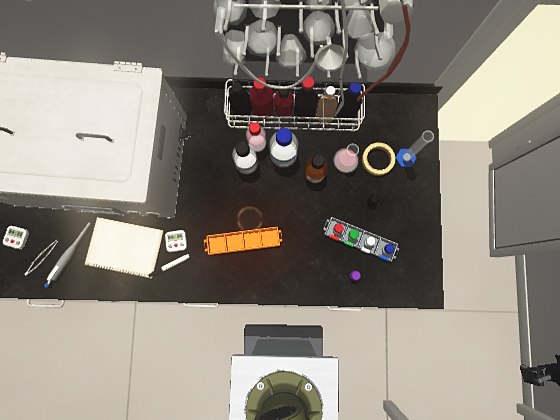

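View pics/scene0.png

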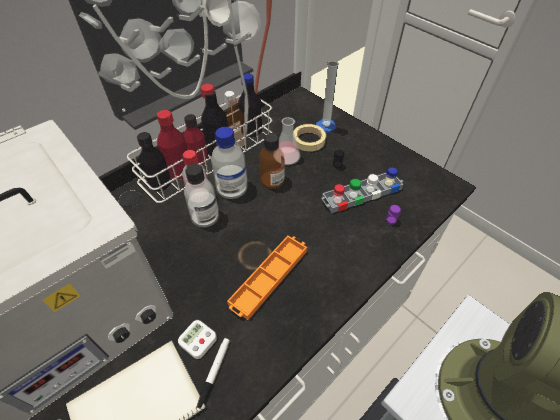

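The top view shows the grey rack near (361,240), with caps from left to right: red (339,229), green (354,235), white (371,242) and blue (388,248). The orange rack is empty at (243,241), and the timer is at (176,240). There is a black decoy at (373,200) and a purple one at (355,276). The scene view agrees.

```bash
cat > h.py <<'E'
import cv2, numpy as np
def pts(d):
    "world point of every pixel, from depth"
    K,V=d["K"],np.linalg.inv(d["view"]); z=d["depth"].astype(float)
    v,u=np.indices(z.shape)
    c=np.stack([(u-K[0,2])/K[0,0]*z,-(v-K[1,2])/K[1,1]*z,-z,np.ones_like(z)],-1)
    return (c@V.T)[...,:3]
def ray(d,u,v,h):
    "pixel onto plane z=h"
    K,V=d["K"],np.linalg.inv(d["view"])
    r=V[:3,:3]@[(u-K[0,2])/K[0,0],-(v-K[1,2])/K[1,1],-1]; o=V[:3,3]
    return (o+r*(h-o[2])/r[2])
def hsv(d): return cv2.cvtColor(d["frame"],cv2.COLOR_RGB2HSV)
def rack(d,m,P):
    q=P[m&(P[...,2]>17)&(P[...,2]<27)][:,:2]
    return len(q),cv2.minAreaRect(q.astype(np.float32)),np.percentile(P[m][:,2],[5,50,95])
E
cat > m1.py <<'E'
from h import *
for n in ("top","scene"):
    d=dict(np.load(n+"0.npz")); P=pts(d); H=hsv(d)
    ok=(d["depth"]>0)
    m=ok&(cv2.inRange(H,(8,170,120),(22,255,255))>0)&(P[...,0]>400)&(P[...,0]<750)&(P[...,2]<40)
    print(n,"orange",rack(d,m,P))
    # rack tops: whatever stands 17-27mm over worktop in the grey region
    reg=(P[...,0]>400)&(P[...,0]<750)&(P[...,1]<-60)&(P[...,1]>-400)
    g=ok&reg&(P[...,2]>17)&(P[...,2]<27)
    print(" grey",rack(d,g,P))
    top=ok&reg&(P[...,2]>50)&(P[...,2]<72)
    k,l,s,c=cv2.connectedComponentsWithStats(top.astype(np.uint8))
    for i in range(1,k):
        if s[i,4]>15:
            q=P[l==i]; r=ray(d,*c[i],62)
            print("  cap",s[i,4],c[i].round(1),np.median(q,0).round(1),q.mean(0).round(1),"ray",r.round(1),np.median(d["frame"][l==i],0))
    w=ok&(P[...,0]>400)&(P[...,0]<800)&(P[...,2]>100)
E
python3 m1.py
```

```text
top orange (267, ((493.8228454589844, 136.96424865722656), (58.35003662109375, 235.679443359375), 8.87458610534668), array([-1.57939093,  4.06147128, 22.62591012]))
 grey (613, ((576.0930786132812, -199.00941467285156), (347.4023742675781, 267.9356384277344), 1.9848294258117676), array([17.60767259, 21.40162597, 26.13887225]))
  cap 70 [347.5 161.7] [ 735.2 -173.9   60.1] [ 736.5 -175.3   60.6] ray [ 736.2 -175.1   62. ] [212. 167. 170.]
  cap 24 [317.  177.8] [681.8 -82.9  60.3] [683.5 -83.2  62.6] ray [683.6 -83.2  62. ] [88.  60.5 47.5]
  cap 65 [338.4 227.3] [ 535.9 -148.4   57.2] [ 535.2 -149.3   57. ] ray [ 534.6 -148.7   62. ] [227.  52.  59.]
  cap 79 [353.8 233.5] [ 518.8 -195.7   55.3] [ 518.1 -195.4   55.3] ray [ 517.4 -194.3   62. ] [ 47. 181.  72.]
  cap 58 [370.4 240.4] [ 499.9 -244.    54.4] [ 498.9 -245.2   54. ] ray [ 498.2 -243.6   62. ] [254.  252.  247.5]
  cap 66 [389.4 248. ] [ 477.5 -300.2   56.8] [ 477.6 -300.7   56.9] ray [ 477.2 -299.5   62. ] [ 48.5  57.  170. ]
scene orange (640, ((489.7486572265625, 137.5480194091797), (59.23514175415039, 238.297119140625
[... 316 characters left out ...]
.4 -166.6   62. ] [172. 133. 134.]
  cap 23 [338.4 152.2] [ 625.7 -256.    50.8] [ 625.1 -256.7   50.8] ray [ 617.9 -246.3   62. ] [39. 39. 41.]
  cap 63 [279.2 170.8] [678.8 -74.1  60.7] [679.3 -76.9  61.4] ray [678.9 -76.4  62. ] [122.  91.  76.]
  cap 75 [391.9 171.1] [ 473.1 -298.    56.5] [ 473.3 -298.7   56.2] ray [ 470.7 -292.9   62. ] [ 56.  66. 156.]
  cap 61 [372.6 177.7] [ 494.7 -243.8   53.6] [ 495.3 -243.9   53.5] ray [ 491.3 -236.2   62. ] [242. 240. 235.]
  cap 86 [355.2 183.1] [ 514.  -193.2   55.4] [ 513.9 -193.5   55.3] ray [ 510.6 -187.8   62. ] [ 46. 164.  71.]
  cap 81 [338.8 188.2] [ 530.9 -147.    56.5] [ 531.  -147.9   56.3] ray [ 528.  -143.4   62. ] [211.  63.  70.]
```

Call:
servo_tool(rows=[0,0,0,-0.182,0,0,0,-0.182,0,0,0,-0.182,0,0,0,-0.182,0,0,0,-0.182], grip=0.75)

```text
time: 0.72
eef_pos: [189.4, -621.4, 197.5]
orientation: [-2.581, -1.789, -0.001]
contact_force: [-0.3, 0.9, 0.2]
grip_width: 64.2
gripper_force: 0.0
```

Call:
servo_tool(rows=[0,0,0,-0.182,0,0,0,-0.182,0,0,0,0,0.04,0.036,0,0,0.04,0.036,0,0])

```text
time: 1.35
eef_pos: [261.9, -541.0, 197.6]
orientation: [-2.229, -2.214, -0.001]
contact_force: [0.8, 0.1, 0.6]
grip_width: 64.2
gripper_force: 0.0
```

```bash
cat > st.py <<'E'
import sys; from cell import manip
import numpy as np
from scipy.spatial.transform import Rotation as R
o=manip.get_obs(); Rm=R.from_rotvec(o["orientation"]).as_matrix()
T={"red":(533,-148.5),"green":(516,-194.5),"white":(497,-244.2),"blue":(475.5,-299.5),
   "Or":(504.3,57.2),"Og":(496,110.5),"Ow":(487.6,163.9),"Ob":(479.3,217.2)}
print(o["time"],o["eef_pos"].round(1),"tool y",Rm[:,1].round(3),"z",Rm[:,2].round(3),"grip",round(o["grip_width"],1),"j7",o["joint_pos"][6].round(2))
for n in sys.argv[1:]:
    d=np.array([*T[n],32])-o["eef_pos"]; print(n,"tool shift m",(Rm.T@d/1000).round(4))
E
python3 st.py blue
```

```text
1.35 [ 261.9 -541.   197.6] tool y [ 1.    -0.007  0.   ] z [ 0.     0.001 -1.   ] grip 64.2 j7 1.02
blue tool shift m [0.2429 0.212  0.1658]
```

Call:
servo_tool(rows=[0.045,0.039,0,0,0.045,0.039,0,0,0.045,0.039,0,0,0.045,0.039,0,0,0.045,0.039,0,0])

```text
time: 1.98
eef_pos: [457.7, -315.5, 198.2]
orientation: [2.227, 2.215, -0.001]
contact_force: [0.8, -0.2, 0.4]
grip_width: 64.1
gripper_force: 0.0
```

Call:
servo_tool(rows=[0.018,0.017,0.03,0,0,0,0.04,0,0,0,0.03,0,0,0,0,0])

```text
time: 2.48
eef_pos: [471.8, -297.8, 95.6]
orientation: [-2.221, -2.214, 0.001]
contact_force: [1.0, 1.0, -0.2]
grip_width: 64.2
gripper_force: 0.0
```

```bash
python3 st.py blue
python3 - <<'E'
from cell import vision
import cv2, numpy as np
a=vision.get_image("top")["frame"][190:290,300:430,::-1]; b=vision.get_image("scene")["frame"][110:260,300:460,::-1]
f=lambda i:cv2.resize(i,(400,400*i.shape[0]//i.shape[1]),interpolation=cv2.INTER_CUBIC)
a,b=f(a),f(b); h=max(len(a),len(b)); p=lambda i:np.vstack([i,np.zeros((h-len(i),400,3),np.uint8)])
cv2.imwrite("pics/c1.png",np.hstack([p(a),p(b)]))
E
```

```text
2.475 [ 471.8 -297.8   95.6] tool y [ 1.    -0.004 -0.005] z [-0.005  0.003 -1.   ] grip 64.2 j7 0.41
blue tool shift m [-0.0019  0.004   0.0636]
```

View pics/c1.png

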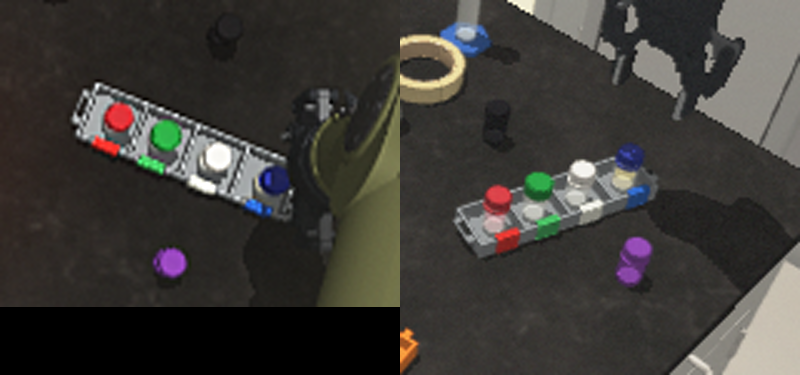

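The caps all stand at their own tags: red (540,228 in the crop), green, white and blue, all upright. The open fingers are above blue and to its right, at about (650,100) in the crop, so I'm checking the projection.

Run:
```python
import numpy as np
for n in("scene","top"):
    d=np.load(n+"0.npz");K,V=d["K"],d["view"]
    for p in [(471.8,-297.8,95.6),(471.8-32,-297.8,105),(471.8+32,-297.8,105),(475,-299.5,57)]:
        c=V[:3]@[*p,1]; u=K[0,2]+K[0,0]*c[0]/-c[2]; v=K[1,2]-K[1,1]*c[1]/-c[2]
        print(n,p,round(u,1),round(v,1), "crop",((u-300)*2.5+400,(v-110)*2.5) if n=="scene" else ((u-300)*400/130,(v-190)*400/130))
```

```text
scene (471.8, -297.8, 95.6) 395.5 160.8 crop (np.float64(638.8016006495276), np.float64(126.98930757496228))
scene (439.8, -297.8, 105) 406.8 164.4 crop (np.float64(666.9010536515887), np.float64(135.97634516207208))
scene (503.8, -297.8, 105) 386.3 152.1 crop (np.float64(615.6477743824453), np.float64(105.15650326374583))
scene (475, -299.5, 57) 391.6 170.4 crop (np.float64(628.9696735353996), np.float64(151.00668345165593))
top (471.8, -297.8, 95.6) 391.6 249.0 crop (np.float64(281.9808166548541), np.float64(181.64422423033557))
top (439.8, -297.8, 105) 392.6 260.1 crop (np.float64(284.9397513709381), np.float64(215.68622437873955))
top (503.8, -297.8, 105) 392.3 237.6 crop (np.float64(284.01679610367273), np.float64(146.5201464407528))
top (475, -299.5, 57) 389.0 248.8 crop (np.float64(273.8298003513123), np.float64(181.0421580001144))
```

```bash
cat > fg.py <<'E'
from h import *; from cell import vision,manip
o=manip.get_obs(); t=o["eef_pos"]; print(t.round(1))
for n in ("scene","top"):
    d=vision.get_image(n); P=pts(d)
    m=(d["depth"]>0)&(np.abs(P[...,1]-t[1])<45)&(np.abs(P[...,0]-t[0])<90)&(P[...,2]>75)&(P[...,2]<230)
    q=P[m]; 
    for lo in range(80,170,15):
        s=q[(q[:,2]>=lo)&(q[:,2]<lo+15)]
        if len(s): print(n,lo,len(s),"x",s[:,0].min().round(),s[:,0].max().round(),"y",s[:,1].min().round(),np.median(s[:,1]).round(),s[:,1].max().round())
    g=d["frame"][100:220,330:450] if n=="scene" else d["frame"][190:300,330:450]
    cv2.imwrite(f"pics/f_{n}.png",cv2.resize(np.clip(g[:,:,::-1].astype(int)*2,0,255).astype(np.uint8),None,fx=4.5,fy=4.5,interpolation=cv2.INTER_CUBIC))
E
python3 fg.py
```

```text
[ 474.2 -299.3   98.9]
scene 125 5 x 435.0 506.0 y -309.0 -291.0 -289.0
scene 140 66 x 427.0 519.0 y -309.0 -291.0 -285.0
scene 155 78 x 428.0 518.0 y -309.0 -291.0 -285.0
top 140 11 x 435.0 521.0 y -293.0 -289.0 -287.0
top 155 9 x 432.0 514.0 y -292.0 -289.0 -287.0
```

View pics/f_scene.png

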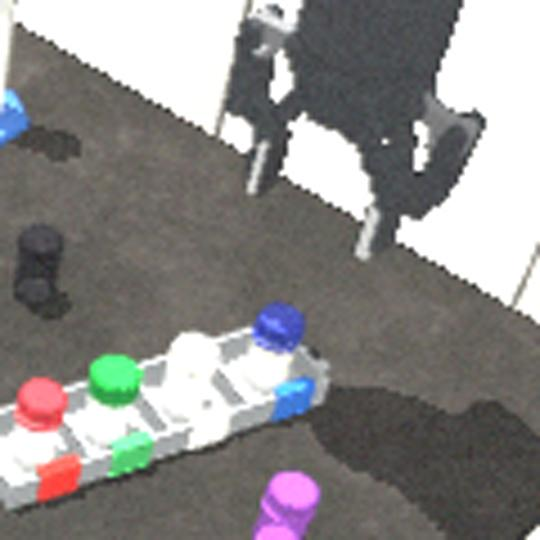

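The scene picture shows the fingers centred over blue in x and y (about 473, -297). The tips, near (387,142) and (411,157) in the full frame, look about 25 mm higher than the stated TCP suggests. I'll descend in steps and check.

Call:
servo_tool(rows=[0,0,0.02,0,0,0,0.02,0,0,0,0,0])

```text
time: 3.05
eef_pos: [473.3, -299.1, 58.1]
orientation: [-2.223, -2.219, 0.0]
contact_force: [0.1, 0.1, 0.3]
grip_width: 64.2
gripper_force: 0.0
```

```bash
sed -i 's/>75)/>62)/; s/range(80,170,15)/range(62,130,8)/' fg.py; python3 fg.py
```

```text
[ 473.3 -299.1   58.1]
scene 86 10 x 432.0 510.0 y -304.0 -293.0 -288.0
scene 94 38 x 429.0 519.0 y -307.0 -292.0 -286.0
scene 102 66 x 426.0 519.0 y -308.0 -291.0 -285.0
scene 110 76 x 426.0 518.0 y -310.0 -291.0 -285.0
scene 118 74 x 427.0 518.0 y -310.0 -291.0 -286.0
scene 126 61 x 422.0 525.0 y -308.0 -291.0 -284.0
top 62 1 x 489.0 489.0 y -298.0 -298.0 -298.0
top 94 7 x 437.0 520.0 y -292.0 -288.0 -287.0
top 102 15 x 431.0 522.0 y -293.0 -289.0 -287.0
top 110 9 x 431.0 522.0 y -292.0 -288.0 -287.0
top 118 8 x 431.0 514.0 y -291.0 -288.0 -287.0
top 126 7 x 430.0 525.0 y -292.0 -288.0 -287.0
```

View pics/f_scene.png

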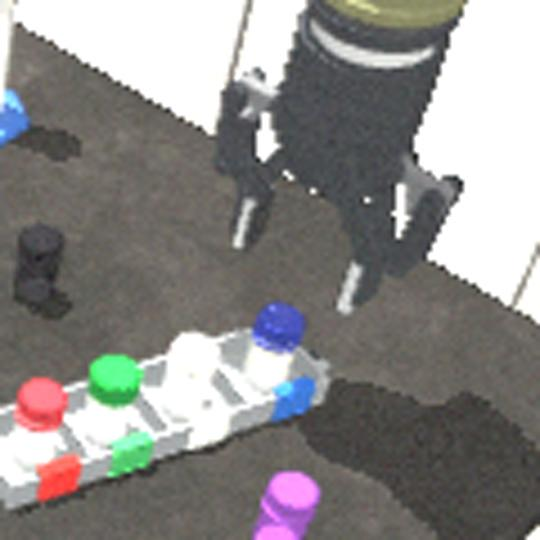

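By vision, the tips are at about z 92 while the TCP reads 58. Both cameras agree on the cap and worktop heights, so I'll trust the images and keep stepping down, checking each step by depth.

Call:
servo_tool(rows=[0,0,0.015,0,0,0,0.015,0,0,0,0,0])

```text
time: 3.52
eef_pos: [472.4, -298.3, 26.2]
orientation: [-2.22, -2.218, 0.001]
contact_force: [0.6, -0.2, -0.4]
grip_width: 64.3
gripper_force: 0.0
```

```bash
sed -i 's/>62)/>30)/; s/range(62,130,8)/range(30,100,6)/' fg.py; python3 fg.py
```

```text
[ 472.4 -298.3   26.2]
scene 30 43 x 460.0 488.0 y -303.0 -290.0 -254.0
scene 36 44 x 460.0 488.0 y -304.0 -291.0 -254.0
scene 42 76 x 461.0 502.0 y -313.0 -294.0 -254.0
scene 48 85 x 461.0 502.0 y -314.0 -297.0 -254.0
scene 54 68 x 433.0 510.0 y -314.0 -299.0 -255.0
scene 60 30 x 430.0 514.0 y -307.0 -291.0 -286.0
scene 66 55 x 426.0 518.0 y -307.0 -290.0 -285.0
scene 72 64 x 425.0 518.0 y -308.0 -290.0 -285.0
scene 78 67 x 425.0 516.0 y -308.0 -290.0 -285.0
scene 84 62 x 426.0 518.0 y -308.0 -290.0 -286.0
scene 90 64 x 425.0 518.0 y -310.0 -291.0 -285.0
scene 96 64 x 415.0 535.0 y -310.0 -289.0 -283.0
top 30 11 x 467.0 487.0 y -294.0 -290.0 -288.0
top 36 14 x 467.0 507.0 y -294.0 -289.0 -254.0
top 42 24 x 466.0 509.0 y -297.0 -289.0 -253.0
top 48 25 x 466.0 509.0 y -297.0 -290.0 -253.0
top 54 10 x 466.0 503.0 y -297.0 -291.0 -255.0
top 60 4 x 430.0 471.0 y -298.0 -290.0 -286.0
top 66 6 x 430.0 508.0 y -298.0 -289.0 -286.0
top 72 11 x 430.0 513.0 y -298.0 -287.0 -286.0
top 78 8 x 432.0 513.0 y -291.0 -288.0 -287.0
top 84 7 x 438.0 513.0 y -290.0 -287.0 -287.0
top 90 5 x 437.0 511.0 y -287.0 -287.0 -286.0
top 96 10 x 434.0 525.0 y -298.0 -287.0 -284.0
```

View pics/f_scene.png

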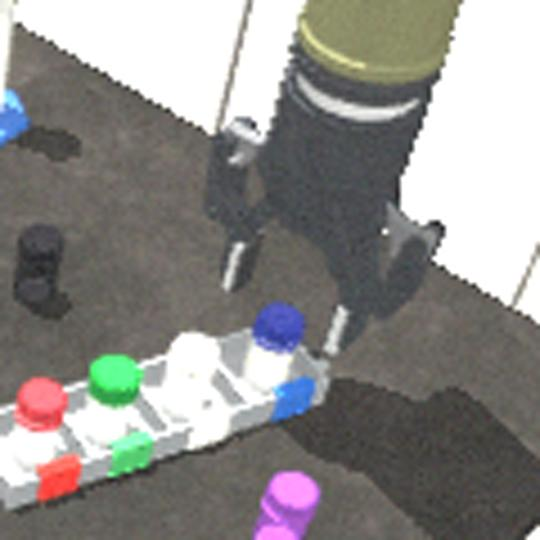

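The tips are at about z 57, beside the cap of blue (top about 57, centre near (474,-300)). I'll lower 17 mm more, with 2 mm to the right, then close.

Call:
servo_tool(rows=[-0.002,0.002,0.009,0,0,0,0.008,0,0,0,0,0])

```text
time: 4.0
eef_pos: [475.1, -300.7, 10.1]
orientation: [-2.221, -2.219, 0.0]
contact_force: [0.1, -0.3, -0.2]
grip_width: 64.0
gripper_force: 0.0
```

Call:
servo_tool(rows=[0,0,0,0,0,0,0,0,0,0,0,0,0,0,0,0], grip=0.1)

```text
time: 4.5
eef_pos: [476.3, -301.4, 11.7]
orientation: [2.222, 2.219, 0.0]
contact_force: [-0.9, 0.7, 3.6]
grip_width: 26.6
gripper_force: 59.1
```

```bash
python3 fg.py|grep scene|head -6
```

```text
scene 30 38 x 462.0 490.0 y -303.0 -291.0 -287.0
scene 36 42 x 456.0 498.0 y -299.0 -291.0 -288.0
scene 42 83 x 450.0 500.0 y -313.0 -292.0 -287.0
scene 48 110 x 449.0 501.0 y -313.0 -294.0 -287.0
scene 54 108 x 448.0 501.0 y -313.0 -295.0 -287.0
scene 60 67 x 448.0 501.0 y -310.0 -294.0 -287.0
```

View pics/f_scene.png

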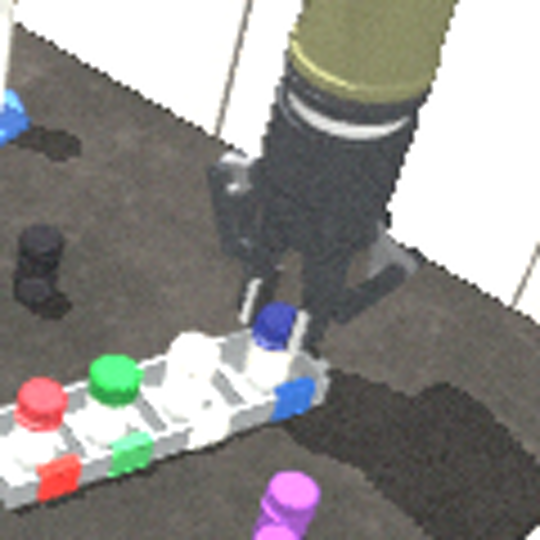

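The fingers are closed on blue's cap (opening 26.6, pad force 59 N), with the cap at (272,325) in the crop between the pads. Next I lift and look.

Call:
servo_tool(rows=[0,0,-0.02,0,0,0,-0.04,0,0,0,-0.05,0,0.03,0,-0.03,0,0.05,0,0,0])

```text
time: 5.22
eef_pos: [477.6, -222.4, 155.0]
orientation: [2.222, 2.212, 0.002]
contact_force: [1.4, 1.2, -0.5]
grip_width: 26.4
gripper_force: 59.1
```

Call:
servo_tool(rows=[0.06,0,0,0,0.06,0,0,0,0.06,0,0,0,0.06,0,0,0,0.06,0,0,0])

```text
time: 5.85
eef_pos: [475.8, 80.8, 152.1]
orientation: [2.221, 2.219, -0.0]
contact_force: [0.7, 0.2, 0.4]
grip_width: 26.2
gripper_force: 59.1
```

Call:
servo_tool(rows=[0.055,0,0,0,0.05,0,0,0,0.033,0,0,0,0,0,0,0,0,0,0,0])

```text
time: 6.48
eef_pos: [476.3, 215.9, 151.3]
orientation: [2.222, 2.219, -0.001]
contact_force: [0.3, 0.1, -0.8]
grip_width: 25.9
gripper_force: 59.1
```

```bash
python3 st.py Ob
cat > sh.py <<'E'
import sys; from h import *; from cell import vision
# blow-up of both views around the orange rack
n=sys.argv[1]; f=lambda i:cv2.resize(i,(390,390*i.shape[0]//i.shape[1]),interpolation=cv2.INTER_CUBIC)
a=f(vision.get_image("top")["frame"][190:290,180:310,::-1]); b=f(vision.get_image("scene")["frame"][170:330,200:360,::-1])
p=lambda i:np.vstack([i,np.zeros((390-len(i),390,3),np.uint8)])
cv2.imwrite(f"pics/{n}.png",np.clip(np.hstack([p(a),p(b)]).astype(int)*1.5,0,255).astype(np.uint8))
E
python3 sh.py p1
```

```text
6.475 [476.3 215.9 151.3] tool y [ 1.    -0.001  0.   ] z [ 0.    -0.001 -1.   ] grip 25.9 j7 -0.6
Ob tool shift m [0.0014 0.003  0.1193]
```

View pics/p1.png

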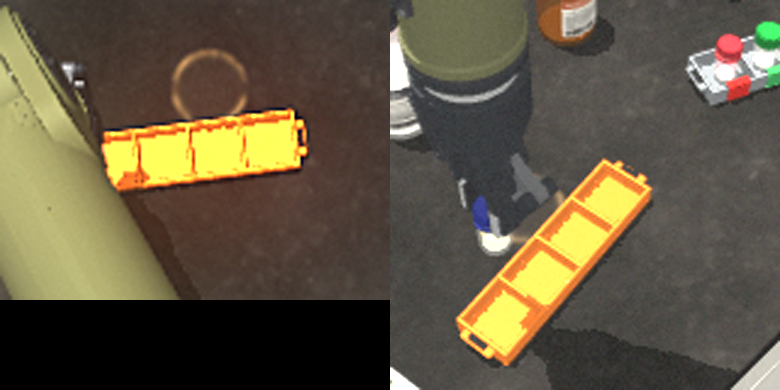

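Blue hangs upright at (490,230) in the crop, above the left compartment of the orange rack. The opening is creeping down, so I'll place it promptly.

Call:
servo_tool(rows=[0.001,0.003,0.045,0,0,0,0.045,0,0,0,0.025,0,0,0,0,0])

```text
time: 7.08
eef_pos: [477.9, 215.8, 34.4]
orientation: [-2.223, -2.217, 0.007]
contact_force: [0.5, -0.2, 0.1]
grip_width: 25.8
gripper_force: 59.1
```

```bash
cat > vb.py <<'E'
import sys; from h import *; from cell import vision,manip
t=manip.get_obs()["eef_pos"]; print(t.round(1)); d=vision.get_image("scene"); P=pts(d); H=hsv(d)
hue={"blue":(105,130),"green":(45,80),"red":(170,180)}.get(sys.argv[1])
m=(d["depth"]>0)&(np.abs(P[...,1]-t[1])<25)&(np.abs(P[...,0]-t[0])<25)
c=m&(H[...,0]>=hue[0])&(H[...,0]<=hue[1])&(H[...,1]>100) if hue else m&(H[...,1]<25)&(H[...,2]>170)
q=P[c]; print("cap n",len(q),"min",q.min(0).round(),"max",q.max(0).round())
b=m&(P[...,2]>5)&~((H[...,0]<25)&(H[...,1]>140)); z=P[b]
for lo in range(4,90,6):
    s=z[(z[:,2]>=lo)&(z[:,2]<lo+6)]
    if len(s): print(lo,len(s),"x",s[:,0].min().round(),s[:,0].max().round(),"y",s[:,1].min().round(),s[:,1].max().round())
E
python3 vb.py blue; python3 st.py Ob
```

```text
[477.9 215.8  34.4]
cap n 53 min [461. 218.  65.] max [490. 234. 135.]
28 4 x 463.0 467.0 y 216.0 224.0
34 13 x 462.0 472.0 y 209.0 227.0
40 14 x 463.0 477.0 y 208.0 228.0
46 14 x 463.0 475.0 y 217.0 229.0
52 7 x 466.0 479.0 y 224.0 228.0
58 3 x 468.0 474.0 y 226.0 228.0
64 15 x 457.0 480.0 y 224.0 230.0
70 16 x 453.0 494.0 y 222.0 228.0
76 54 x 453.0 496.0 y 218.0 229.0
82 12 x 454.0 492.0 y 218.0 228.0
88 17 x 455.0 494.0 y 220.0 228.0
7.125 [479.2 216.7  36. ] tool y [ 1.    -0.003 -0.001] z [-0.001 -0.001 -1.   ] grip 25.9 j7 -0.72
Ob tool shift m [0.0005 0.0001 0.004 ]
```

Call:
servo_tool(rows=[0,0,0.01,0,0,0,0.008,0,0,0,0.003,0,0,0,0,0])

```text
time: 7.62
eef_pos: [479.2, 217.9, 15.0]
orientation: [-2.222, -2.22, 0.0]
contact_force: [0.3, -0.0, -0.4]
grip_width: 26.3
gripper_force: 59.1
```

Call:
servo_tool(rows=[0,0,0.002,0,0,0,0,0])

```text
time: 7.88
eef_pos: [479.3, 217.9, 13.1]
orientation: [2.222, 2.22, -0.0]
contact_force: [0.2, -0.4, 0.5]
grip_width: 25.9
gripper_force: 59.1
```

Call:
servo_tool(rows=[0,0,0.0015,0,0,0,0,0])

```text
time: 8.12
eef_pos: [479.5, 218.0, 11.7]
orientation: [2.222, 2.22, 0.0]
contact_force: [0.9, -0.9, 0.5]
grip_width: 25.9
gripper_force: 59.2
```

Call:
servo_tool(rows=[0,0,0,0,0,0,0,0,0,0,0,0,0,0,0,0], grip=0.7)

```text
time: 8.62
eef_pos: [479.3, 217.9, 11.5]
orientation: [2.223, 2.22, -0.0]
contact_force: [0.1, -0.7, 0.8]
grip_width: 59.7
gripper_force: 0.0
```

```bash
python3 vb.py blue|head -4; python3 st.py white
```

```text
[479.3 217.9  11.5]
cap n 76 min [457. 218.  42.] max [489. 235. 116.]
4 1 x 466.0 466.0 y 221.0 221.0
10 10 x 464.0 471.0 y 219.0 230.0
8.675 [479.3 217.9  11.6] tool y [ 1.    -0.001 -0.   ] z [-0. -0. -1.] grip 59.9 j7 -0.75
white tool shift m [-0.4621  0.0182 -0.0204]
```

Call:
servo_tool(rows=[0,0,-0.04,0,0,0,-0.06,0,-0.03,0,-0.03,0,-0.06,0,0,0,-0.06,0,0,0])

```text
time: 9.3
eef_pos: [479.4, 66.6, 142.3]
orientation: [2.22, 2.221, 0.001]
contact_force: [0.8, -0.6, -0.1]
grip_width: 59.8
gripper_force: 0.0
```

Call:
servo_tool(rows=[-0.06,0.004,0,0,-0.06,0.004,0,0,-0.06,0.004,0,0,-0.06,0.004,0,0,-0.05,0.002,0,0])

```text
time: 9.93
eef_pos: [496.6, -224.8, 141.6]
orientation: [2.224, 2.218, -0.001]
contact_force: [0.9, 0.6, 0.8]
grip_width: 59.6
gripper_force: 0.0
```

Call:
servo_tool(rows=[-0.022,0,0.03,0,0,0,0.03,0,0,0,0,0,0,0,0,0])

```text
time: 10.42
eef_pos: [497.7, -243.8, 82.7]
orientation: [2.221, 2.221, 0.001]
contact_force: [0.0, 0.1, 0.1]
grip_width: 59.7
gripper_force: 0.0
```

```bash
python3 st.py white; python3 sh.py p2; python3 vb.py white|head -3
```

```text
10.425 [ 497.7 -243.8   82.7] tool y [ 1.    -0.     0.001] z [ 0.001 -0.001 -1.   ] grip 59.7 j7 0.27
white tool shift m [-0.0004 -0.0008  0.0507]
[ 498.1 -244.1   83.3]
cap n 55 min [ 474. -250.    6.] max [ 507. -224.   56.]
4 23 x 474.0 523.0 y -268.0 -221.0
```

View pics/p2.png

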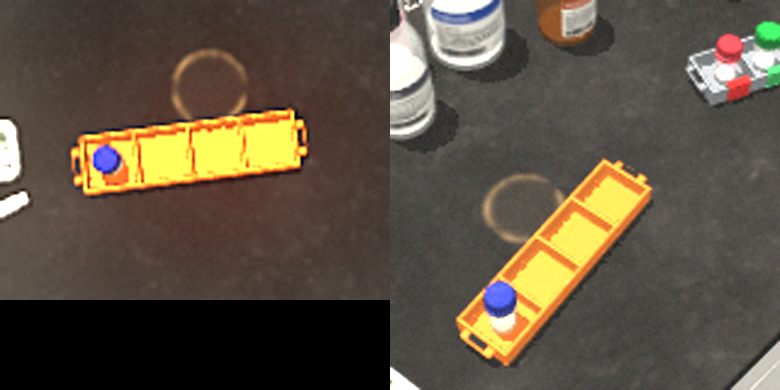

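Blue stands upright, centred in the left compartment of the orange rack, at (500,305) in the crop. Next is white.

Call:
servo_tool(rows=[0,0,0.035,0,0,0,0.025,0,0,0,0.013,0,0,0,0,0])

```text
time: 11.08
eef_pos: [496.7, -243.9, 8.5]
orientation: [-2.222, -2.22, 0.0]
contact_force: [-0.1, 0.2, 0.6]
grip_width: 59.8
gripper_force: 0.0
```

Call:
servo_tool(rows=[0,0,0,0,0,0,0,0,0,0,0,0,0,0,0,0], grip=0.1)

```text
time: 11.58
eef_pos: [497.9, -244.7, 10.1]
orientation: [2.221, 2.219, 0.0]
contact_force: [-0.8, 0.5, 6.2]
grip_width: 26.1
gripper_force: 58.7
```

Call:
servo_tool(rows=[0,0,-0.02,0,0,0,-0.04,0,0,0,-0.05,0,0.03,0,-0.03,0,0.05,0,0,0])

```text
time: 12.2
eef_pos: [499.0, -165.4, 152.8]
orientation: [2.222, 2.211, 0.003]
contact_force: [-0.3, 1.0, -0.3]
grip_width: 26.0
gripper_force: 59.0
```

```bash
python3 st.py Ow; python3 vb.py white
```

```text
12.2 [ 499.  -165.4  152.8] tool y [ 1.    -0.005  0.006] z [ 0.006 -0.003 -1.   ] grip 26.0 j7 0.2
Ow tool shift m [ 0.3297 -0.0138  0.1196]
[ 499.  -165.4  152.8]
cap n 75 min [ 485. -190.   13.] max [ 521. -144.  183.]
4 30 x 485.0 522.0 y -186.0 -142.0
10 38 x 482.0 523.0 y -189.0 -142.0
16 60 x 483.0 523.0 y -190.0 -142.0
22 37 x 485.0 521.0 y -190.0 -142.0
28 24 x 502.0 524.0 y -189.0 -141.0
34 17 x 503.0 522.0 y -190.0 -142.0
40 15 x 504.0 524.0 y -187.0 -143.0
46 17 x 502.0 523.0 y -189.0 -145.0
52 39 x 503.0 524.0 y -190.0 -140.0
58 3 x 509.0 523.0 y -190.0 -150.0
```

Call:
servo_tool(rows=[0.06,-0.003,0,0,0.06,-0.003,0,0,0.06,-0.003,0,0,0.06,-0.003,0,0,0.06,-0.002,0,0])

```text
time: 12.88
eef_pos: [483.0, 137.6, 149.7]
orientation: [2.221, 2.219, 0.0]
contact_force: [0.5, -0.3, -0.8]
grip_width: 26.0
gripper_force: 59.0
```

Call:
servo_tool(rows=[0.029,0,0,0,0,0,0.05,0,0,0,0.045,0,0,0,0.02,0,0,0,0,0])

```text
time: 13.5
eef_pos: [482.6, 164.8, 33.3]
orientation: [-2.221, -2.22, 0.002]
contact_force: [0.0, 0.5, -0.6]
grip_width: 26.1
gripper_force: 59.1
```

```bash
python3 st.py Ow; python3 vb.py white
```

```text
13.5 [482.6 164.8  33.3] tool y [ 1.    -0.001 -0.002] z [-0.002 -0.    -1.   ] grip 26.1 j7 -0.61
Ow tool shift m [-0.0009  0.005   0.0013]
[482.6 164.8  33.3]Traceback (most recent call last):
  File "vb.py", line 6, in <module>
    q=P[c]; print("cap n",len(q),"min",q.min(0).round(),"max",q.max(0).round())
                                       ~~~~~^^^
    return umr_minimum(a, axis, None, out, keepdims, initial, where)
ValueError: zero-size array to reduction operation minimum which has no identity
```

```bash
sed -i 's/^q=P\[c\];.*/q=P[c]; print("cap n",len(q), len(q) and (q.min(0).round(),q.max(0).round()))/' vb.py; python3 vb.py white
```

```text
[483.8 165.2  34.5]
cap n 0 0
28 4 x 469.0 476.0 y 161.0 175.0
34 14 x 468.0 483.0 y 161.0 177.0
40 15 x 469.0 483.0 y 156.0 178.0
46 13 x 468.0 483.0 y 161.0 177.0
52 9 x 471.0 487.0 y 171.0 177.0
58 7 x 471.0 482.0 y 173.0 177.0
64 13 x 463.0 496.0 y 171.0 178.0
70 21 x 461.0 502.0 y 170.0 177.0
76 55 x 460.0 509.0 y 163.0 177.0
82 22 x 461.0 508.0 y 164.0 177.0
88 15 x 460.0 499.0 y 166.0 177.0
```

Call:
servo_tool(rows=[-0.001,0.004,0.01,0,0,0,0.008,0,0,0,0.004,0,0,0,0.001,0,0,0,0,0])

```text
time: 14.22
eef_pos: [487.2, 164.0, 10.6]
orientation: [-2.222, -2.221, 0.0]
contact_force: [0.0, 0.1, 0.5]
grip_width: 25.9
gripper_force: 59.1
```

Call:
servo_tool(rows=[0,0,0.001,0,0,0,0,0])

```text
time: 14.48
eef_pos: [487.5, 164.2, 10.1]
orientation: [2.222, 2.22, 0.001]
contact_force: [-0.7, 0.3, 4.9]
grip_width: 26.0
gripper_force: 59.4
```

Contact at 4.9 N means it is on the floor. Now I release, raise and go to green.

Call:
servo_tool(rows=[0,0,0,0,0,0,0,0,0,0,0,0,0,0,0,0], grip=0.7)

```text
time: 14.98
eef_pos: [487.2, 163.8, 9.5]
orientation: [-2.223, -2.22, 0.0]
contact_force: [-0.3, 0.4, 0.1]
grip_width: 59.9
gripper_force: 0.0
```

Call:
servo_tool(rows=[0,0,-0.04,0,0,0,-0.06,0,-0.03,0.005,-0.03,0,-0.06,0.005,0,0,-0.06,0.005,0,0])

```text
time: 15.6
eef_pos: [502.5, 12.5, 140.4]
orientation: [2.22, 2.22, 0.001]
contact_force: [1.9, -0.5, -0.1]
grip_width: 60.2
gripper_force: 0.0
```

```bash
python3 st.py green
```

```text
15.6 [502.5  12.5 140.4] tool y [1.    0.    0.002] z [ 0.002 -0.001 -1.   ] grip 60.2 j7 -0.15
green tool shift m [-0.2068  0.0132  0.1086]
```

Call:
servo_tool(rows=[-0.06,0.004,0,0,-0.06,0.004,0,0,-0.05,0.003,0,0,-0.037,0.002,0,0,0,0,0.03,0])

```text
time: 16.23
eef_pos: [516.2, -198.2, 110.8]
orientation: [2.226, 2.21, 0.001]
contact_force: [0.8, 0.7, -1.1]
grip_width: 60.1
gripper_force: 0.0
```

Call:
servo_tool(rows=[0,0,0.03,0,0,0,0,0])

```text
time: 16.48
eef_pos: [512.8, -192.4, 77.4]
orientation: [-2.219, -2.217, 0.002]
contact_force: [-0.2, -0.2, 1.0]
grip_width: 59.6
gripper_force: 0.0
```

```bash
python3 st.py green; python3 vb.py green
```

```text
16.475 [ 512.8 -192.4   77.4] tool y [ 1.    -0.001 -0.004] z [-0.004  0.002 -1.   ] grip 59.6 j7 0.15
green tool shift m [-0.0022  0.0034  0.0454]
[ 512.8 -192.4   77.4]
cap n 130 (array([ 488., -209.,   -0.]), array([ 530., -171.,   59.]))
4 21 x 488.0 531.0 y -217.0 -168.0
10 32 x 488.0 538.0 y -215.0 -168.0
16 35 x 488.0 531.0 y -217.0 -168.0
22 33 x 488.0 526.0 y -217.0 -169.0
28 17 x 502.0 525.0 y -196.0 -181.0
34 18 x 501.0 529.0 y -197.0 -182.0
40 15 x 501.0 525.0 y -201.0 -181.0
46 15 x 499.0 530.0 y -193.0 -180.0
52 78 x 500.0 530.0 y -210.0 -181.0
58 3 x 501.0 522.0 y -202.0 -186.0
```

Call:
servo_tool(rows=[0,0,0.03,0,0,0,0.025,0,0,0,0.013,0,0,0,0,0])

```text
time: 17.02
eef_pos: [515.1, -193.1, 11.9]
orientation: [-2.222, -2.221, 0.0]
contact_force: [0.5, 0.2, -0.0]
grip_width: 59.5
gripper_force: 0.0
```

Call:
servo_tool(rows=[-0.002,0.001,0.002,0,0,0,0,0,0,0,0,0,0,0,0,0,0,0,0,0], grip=0.1)

```text
time: 17.65
eef_pos: [516.8, -195.7, 10.8]
orientation: [2.221, 2.219, 0.0]
contact_force: [-0.6, -0.2, 6.0]
grip_width: 25.7
gripper_force: 58.8
```

Call:
servo_tool(rows=[0,0,-0.02,0,0,0,-0.04,0,0,0,-0.05,0,0.03,0,-0.03,0,0.05,0,0,0])

```text
time: 18.27
eef_pos: [518.1, -116.2, 153.5]
orientation: [2.222, 2.212, 0.004]
contact_force: [0.0, 0.6, -0.5]
grip_width: 26.0
gripper_force: 59.0
```

```bash
python3 st.py Og; python3 vb.py green|head -2
```

```text
18.275 [ 518.1 -116.2  153.5] tool y [ 1.    -0.005  0.006] z [ 0.006 -0.003 -1.   ] grip 26.0 j7 0.07
Og tool shift m [ 0.2269 -0.0239  0.1208]
[ 518.1 -116.2  153.5]
cap n 98 (array([ 503., -129.,  185.]), array([ 529., -100.,  219.]))
```

Call:
servo_tool(rows=[0.06,-0.006,0,0,0.06,-0.006,0,0,0.06,-0.006,0,0,0.045,-0.004,0,0,0,0,0,0])

```text
time: 18.95
eef_pos: [493.1, 115.0, 150.7]
orientation: [-2.213, -2.23, -0.002]
contact_force: [-0.6, -1.3, 0.0]
grip_width: 26.3
gripper_force: 59.0
```

Call:
servo_tool(rows=[0,0,0.05,0,0,0,0.045,0,0,0,0.02,0,0,0,0,0,0,0,0,0])

```text
time: 19.58
eef_pos: [495.7, 110.1, 36.3]
orientation: [2.222, 2.219, 0.003]
contact_force: [0.2, -0.3, 0.0]
grip_width: 25.9
gripper_force: 59.1
```

```bash
python3 st.py Og; python3 vb.py green|head -4
```

```text
19.575 [495.7 110.1  36.3] tool y [ 1.    -0.001  0.003] z [ 0.003  0.    -1.   ] grip 25.9 j7 -0.49
Og tool shift m [0.0004 0.0003 0.0043]
[495.7 110.1  36.3]
cap n 81 (array([480., 105.,  68.]), array([507., 125., 123.]))
28 2 x 482.0 485.0 y 115.0 119.0
34 15 x 480.0 494.0 y 108.0 124.0
```

Call:
servo_tool(rows=[0,0,0.01,0,0,0,0.008,0,0,0,0.004,0,0,0,0.002,0,0,0,0,0])

```text
time: 20.25
eef_pos: [493.8, 110.0, 10.9]
orientation: [-2.222, -2.22, 0.002]
contact_force: [-2.7, -0.4, 5.1]
grip_width: 25.7
gripper_force: 59.5
```

Call:
servo_tool(rows=[0,0,0.0015,0,0,0,0,0])

```text
time: 20.5
eef_pos: [494.0, 110.1, 10.8]
orientation: [2.222, 2.22, -0.003]
contact_force: [-5.7, -1.3, 15.9]
grip_width: 25.8
gripper_force: 60.5
```

Call:
servo_tool(rows=[0,0,-0.0015,0,0,0,0,0])

```text
time: 20.75
eef_pos: [494.6, 110.1, 10.9]
orientation: [2.222, 2.22, 0.001]
contact_force: [-1.0, 0.5, 3.8]
grip_width: 25.8
gripper_force: 59.4
```

Call:
servo_tool(rows=[0,0,0,0,0,0,0,0,0,0,0,0,0,0,0,0], grip=0.7)

```text
time: 21.25
eef_pos: [494.1, 109.9, 10.5]
orientation: [-2.222, -2.22, 0.0]
contact_force: [-1.5, -0.1, -0.3]
grip_width: 59.4
gripper_force: 0.0
```

Call:
servo_tool(rows=[0,0,-0.04,0,0,0,-0.06,0,-0.03,0.005,-0.03,0,-0.06,0.008,0,0,-0.06,0.008,0,0])

```text
time: 21.88
eef_pos: [515.6, -41.7, 141.5]
orientation: [2.219, 2.22, 0.001]
contact_force: [0.1, -0.5, 0.4]
grip_width: 59.4
gripper_force: 0.0
```

Call:
servo_tool(rows=[-0.05,0.008,0,0,-0.04,0.006,0,0,0,0,0,0,0,0,0,0])

```text
time: 22.38
eef_pos: [528.9, -129.0, 140.4]
orientation: [-2.221, -2.221, -0.001]
contact_force: [-0.8, 0.3, -0.0]
grip_width: 60.1
gripper_force: 0.0
```

```bash
python3 st.py red; python3 vb.py red|head -2; python3 sh.py p3
```

```text
22.375 [ 528.9 -129.   140.4] tool y [ 1. -0. -0.] z [-0.     0.001 -1.   ] grip 60.1 j7 0.06
red tool shift m [-0.0196  0.0042  0.1084]
[ 528.9 -129.   140.4]
cap n 82 (array([ 518., -153.,   40.]), array([ 545., -136.,   60.]))
```

View pics/p3.png

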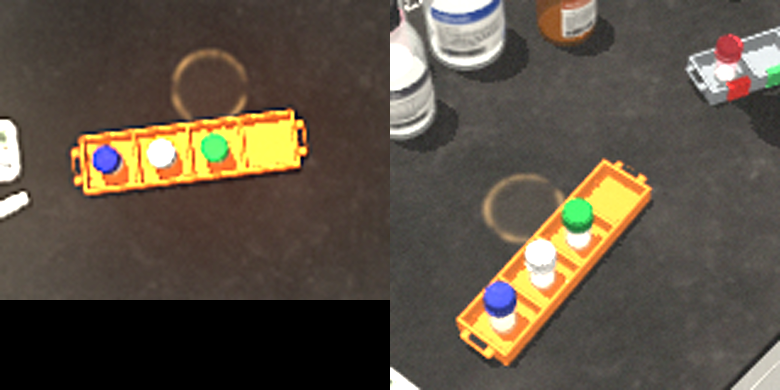

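Blue (500,300), white (541,258) and green (577,215) stand upright in the left three compartments, and the right one is free. Red is last.

Call:
servo_tool(rows=[-0.02,0.004,0,0,0,0,0.05,0,0,0,0.05,0,0,0,0.025,0,0,0,0,0])

```text
time: 23.15
eef_pos: [531.2, -150.6, 13.6]
orientation: [-2.22, -2.217, 0.003]
contact_force: [0.1, 0.4, 0.4]
grip_width: 59.8
gripper_force: 0.0
```

```bash
python3 st.py red
```

```text
23.15 [ 531.2 -150.6   13.6] tool y [ 1.    -0.001 -0.004] z [-0.004  0.001 -1.   ] grip 59.8 j7 -0.01
red tool shift m [ 0.0021  0.0017 -0.0185]
```

Call:
servo_tool(rows=[0.001,0.001,0.003,0,0,0,0,0,0,0,0,0,0,0,0,0,0,0,0,0], grip=0.1)

```text
time: 23.78
eef_pos: [535.3, -149.6, 14.1]
orientation: [2.221, 2.218, 0.001]
contact_force: [-0.3, 0.4, 7.2]
grip_width: 25.8
gripper_force: 59.0
```

Call:
servo_tool(rows=[0,0,-0.02,0,0,0,-0.04,0,0,0,-0.05,0,0.03,0,-0.03,0,0.05,-0.004,0,0])

```text
time: 24.4
eef_pos: [532.2, -70.1, 156.5]
orientation: [2.223, 2.212, 0.004]
contact_force: [0.3, 0.2, -0.5]
grip_width: 26.2
gripper_force: 59.0
```

```bash
python3 st.py Or; python3 vb.py red|head -2
```

```text
24.4 [532.2 -70.1 156.5] tool y [ 1.    -0.005  0.006] z [ 0.006 -0.002 -1.   ] grip 26.2 j7 -0.04
Or tool shift m [ 0.1275 -0.0292  0.124 ]
[532.2 -70.1 156.5]
cap n 82 (array([516., -78., 182.]), array([545., -55., 218.]))
```

Grip TCP z was 14.1, so I expect the floor at about 14 when placing.

Call:
servo_tool(rows=[0.05,-0.011,0,0,0.05,-0.011,0,0,0.026,-0.006,0,0,0,0,0,0])

```text
time: 24.95
eef_pos: [501.5, 59.5, 153.4]
orientation: [2.216, 2.226, -0.0]
contact_force: [0.2, -0.8, -0.4]
grip_width: 26.1
gripper_force: 59.0
```

Call:
servo_tool(rows=[0,0,0.05,0,0,0,0.045,0,0,0,0.02,0,0,0,0,0,0,0,0,0])

```text
time: 25.58
eef_pos: [503.7, 56.8, 39.2]
orientation: [2.222, 2.219, 0.003]
contact_force: [1.3, -0.1, 0.1]
grip_width: 25.8
gripper_force: 59.1
```

```bash
python3 st.py Or; python3 vb.py red|head -4
```

```text
25.575 [503.7  56.8  39.2] tool y [ 1.    -0.001  0.003] z [ 0.003 -0.    -1.   ] grip 25.8 j7 -0.37
Or tool shift m [0.0004 0.0006 0.0072]
[503.7  56.8  39.2]
cap n 67 (array([486.,  49.,  66.]), array([514.,  70., 116.]))
28 3 x 490.0 492.0 y 59.0 64.0
34 11 x 487.0 500.0 y 51.0 70.0
```

Call:
servo_tool(rows=[0,0,0.01,0,0,0,0.008,0,0,0,0.004,0,0,0,0.001,0,0,0,0,0])

```text
time: 26.25
eef_pos: [502.2, 57.0, 14.6]
orientation: [2.222, 2.221, 0.0]
contact_force: [-0.8, -0.5, -0.9]
grip_width: 26.2
gripper_force: 59.2
```

Call:
servo_tool(rows=[0,0,0.0015,0,0,0,0,0])

```text
time: 26.5
eef_pos: [502.6, 57.1, 14.1]
orientation: [2.222, 2.22, -0.0]
contact_force: [-1.6, -0.5, 7.3]
grip_width: 26.3
gripper_force: 59.8
```

On the floor (7 N). Now I release, raise and move clear to the right.

Call:
servo_tool(rows=[0,0,0,0,0,0,0,0,0,0,0,0,0,0,0,0], grip=0.7)

```text
time: 27.0
eef_pos: [502.1, 56.8, 13.0]
orientation: [-2.223, -2.22, 0.0]
contact_force: [-0.4, -1.0, -0.7]
grip_width: 59.8
gripper_force: 0.0
```

Call:
servo_tool(rows=[0,0,-0.04,0,0,0,-0.06,0,0,0,-0.06,0,-0.06,0,0,0,-0.06,0,0,0])

```text
time: 27.62
eef_pos: [502.7, -64.3, 174.4]
orientation: [2.218, 2.22, 0.001]
contact_force: [1.5, -0.0, -0.2]
grip_width: 59.7
gripper_force: 0.0
```

Call:
servo_tool(rows=[-0.05,0,0,0,-0.04,0,0,0,0,0,0,0,0,0,0,0,0,0,0,0])

```text
time: 28.25
eef_pos: [502.2, -151.4, 173.2]
orientation: [2.219, 2.223, 0.0]
contact_force: [0.1, 0.1, -0.4]
grip_width: 59.6
gripper_force: 0.0
```

```bash
python3 sh.py p4
python3 - <<'E'
from h import *; from cell import vision
ex=np.array([np.cos(.155),np.sin(.155)]); ey=np.array([-ex[1],ex[0]]); c0=np.array([491.8,137.2])
for n in ("top","scene"):
    d=vision.get_image(n);P=pts(d)
    m=(d["depth"]>0)&(P[...,2]>48)&(P[...,2]<66)&(np.abs(P[...,0]-492)<60)&(P[...,1]>20)&(P[...,1]<260)
    k,l,s,c=cv2.connectedComponentsWithStats(m.astype(np.uint8))
    for i in range(1,k):
        if s[i,4]>12:
            q=P[l==i].mean(0); print(n,s[i,4],q.round(1),"rack x,y",((q[:2]-c0)@ex).round(1),((q[:2]-c0)@ey).round(1),"top z",P[l==i][:,2].max().round(1),d["frame"][l==i].mean(0).round())
E
```

```text
top 61 [502.5  56.4  57.4] rack x,y -1.9 -81.5 top z 63.8 [220.  52.  56.]
top 81 [495.3 110.   55.8] rack x,y -0.7 -27.4 top z 62.4 [ 75. 178.  75.]
top 62 [488.6 162.9  54.5] rack x,y 0.8 25.9 top z 61.0 [245. 243. 238.]
top 68 [481.  216.2  56.9] rack x,y 1.5 79.8 top z 62.3 [ 63.  59. 157.]
scene 113 [497.2  58.2  56.1] rack x,y -6.9 -78.9 top z 60.6 [186.  59.  63.]
scene 137 [491.  111.6  55.4] rack x,y -4.8 -25.2 top z 60.6 [ 53. 150.  67.]
scene 122 [484.  164.   53.7] rack x,y -3.6 27.7 top z 57.6 [222. 217. 209.]
scene 143 [475.9 218.7  56.5] rack x,y -3.1 83.0 top z 61.1 [ 64.  67. 146.]
```

View pics/p4.png

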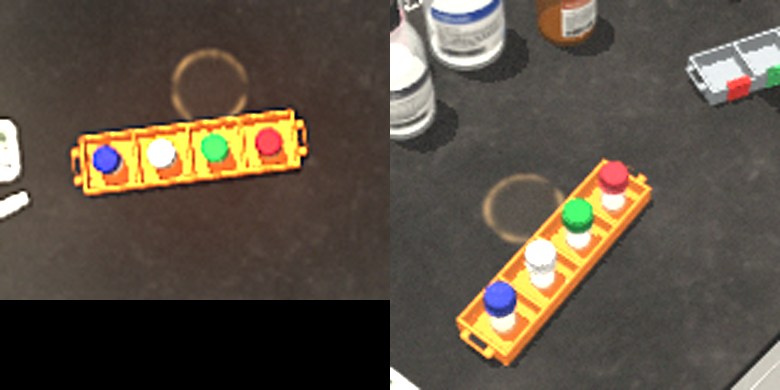

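All four vials stand upright: blue (500,300), white (541,258), green (577,215) and red (614,178). Each is within about 7 mm of its compartment centre, and the arm is clear.

```bash
python3 -c "
from cell import job; print(job.finish_job())"
```

```text
the job is handed in; nothing more can be done
None
```

The job is handed in: from left to right the orange rack now holds blue, white, green and red, the reverse of the grey rack, all upright and within about 7 mm of their compartment centres when last measured; the hand-in gave no verdict.

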